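Clamp the demonstration cork through the guard window

TASK

Get the cork clamped for the next corkscrew demonstration: with the fingertips, push the carved boxwood cork that lies in the brass trough of the jig fully home against the end stop, then reach through the window of the yellow guard and press the red clamp lever all the way down, where it stays by itself. Do not touch any part of the guard, do not press the lever before the cork is home, and do not pick the cork up. Leave everything else on the counter where it is, and finish with the hand clear.

Things in the scene. Friction and masses are not known exactly. Their poses are not given: they have to be found in the camera images.
- jig: Cork clamping jig, fixed to the counter: dark green iron plinth 210 (x) by 240 (y) by 50 mm high. Origin at the centre of its underside; x towards its far side, y to its left, z up. Its top (z 50 mm) is the floor of a trough along x at y +70 mm: two brass rails 6 mm high, 28 mm apart inside, from x -105 (the plinth's near edge, open end) to +60 mm. The guard stands right of the trough.
- stop (a point): Middle of the lower edge of the end stop's near face, on the trough floor (jig x +60, y +70, z 50 mm); axes as the jig's. The stop is a brass block 44 mm wide and 28 mm high across the trough's far end.
- clamp_bar: Steel clamp bar, 6 mm wide along x, crossing the trough at jig x +35 mm; origin at jig (35, 0) mm, at the bar's underside: jig z 81.5 mm when up (31.5 mm over the trough floor), its top 8 mm higher. A steel post (16 by 14 mm, top at jig z 94 mm) carries it at jig (35, 28) mm. Geared to the lever, it drops 12 mm into the cork's groove; if the cork is not home it jams on it.
- cork: Carved boxwood cork, loose, 24 mm diameter, 50 mm long, 22 g, lying along the trough with its axis 12 mm above the trough floor (jig z 62 mm); a groove 14 mm wide and 6 mm deep runs round its middle. Origin at its middle, x along its axis. It slides (or rolls slightly) with a fraction of a newton; home, with its far end on the stop, its middle is at jig x = +35 mm.
- guard: Fixed guard over the lever: steel side walls with yellow slats and a yellow top plate 130 by 130 mm, 4 mm thick, its top 100 mm above the counter, standing on the plinth at jig x -65..+65, y -115..+15 mm. Origin at the centre of its foot (jig x 0, y -50, z 50 mm), axes as the jig's. Must not be touched.
- window (a point): Centre of the guard's square window, at the level of the top plate's upper face (jig x 0, y -50, z 100 mm); axes as the jig's. The opening is 90 by 90 mm.
- clamp_lever: Clamp lever inside the guard: steel arm pointing to the jig's -x with a red pad 36 by 36 by 8 mm at its near end, under the window's middle. Origin on its pivot (jig x +55, y -50, z 66 mm), 55 mm beyond the pad's middle; turns with the lever.
- pad_top (a point): Middle of the red pad's upper face, where to press: about 20 mm below the top of the guard with the lever up, about 39 mm below it with the lever fully down (it travels about 19 mm, nearly straight down).
- lever_angle (a joint): Clamp lever angle, rad: 0 fully up, 0.34 fully down against its limit. It starts at or near 0. Friction keeps it where it is left; it takes about 2 to 3 N at the pad to move it, and more only at its limit.
- corkscrew: Bystander, loose: double-helix corkscrew lying flat, dark horn handle 100 mm long and 24 mm thick, shank 90 mm. Origin under the handle's middle.
- thermometer: Bystander, loose: wine thermometer in a brass case 130 by 28 by 14 mm, lying flat. Origin under its middle.
- collar: Bystander, loose: blue enamel bottle collar, ring of 60 mm outside and 44 mm inside diameter, 16 mm high. Origin under its middle.
- foil_cutter: Bystander, loose: round dark wood foil cutter, 48 mm diameter, 20 mm high. Origin under its middle.
- spare_cork: Bystander, loose: plain cork standing upright on the counter near the jig, 24 mm diameter, 45 mm high. Origin under its middle.
- bowl: Bystander, loose: white bowl, 90 mm across, 40 mm high, to the right of the jig. Origin under its middle.
- bottle: Bystander, loose: green wine bottle, 74 mm diameter, 290 mm high, standing at the far right. Origin under its middle.
Not all that is in view belongs to the job. What is shaped like the cork but green is not meant.

How it is judged (in metres and radians):
On the way, in this order (a step that is already met when the one before it is completed fails the run):
1. the cork is home against the end stop, with the lever still up (x of cork in the frame of jig between 0.0315 and 0.038 m and y of cork in the frame of jig between 0.064 and 0.076 m and z of cork in the frame of jig below 0.066 m and value of joint lever_angle below 0.1 rad), for 0.2 s.
2. a fingertip presses the red lever pad to the bottom of its travel (x of cork in the frame of jig between 0.0315 and 0.038 m and y of cork in the frame of jig between 0.064 and 0.076 m and z of cork in the frame of jig below 0.066 m and value of joint lever_angle above 0.31 rad and contact force between the fingers and clamp_lever above 0.3 N), for 0.04 s.
At the end, for the whole second after the job is handed in: The cork lies at rest in the trough within about 3.5 mm of the end stop, and the clamp lever stays down (over 0.30 of 0.34 rad) (x of cork in the frame of jig between 0.0315 and 0.038 m and y of cork in the frame of jig between 0.064 and 0.076 m and z of cork in the frame of jig below 0.066 m and value of joint lever_angle above 0.3 rad and linear speed of cork below 0.02 m/s); the robot touches nothing.
It fails at once if the robot touches the guard (contact force between any of the fingers, the arm and guard above 0.3 N).
It fails at once if the lever is pressed before the cork is home (value of joint lever_angle above 0.12 rad and x of cork in the frame of jig below 0.0305 m).
It fails at once if the cork is lifted off the trough's floor or carried out of the trough (z of cork in the frame of jig above 0.07 m or z of cork in the frame of jig below 0.055 m or y of cork in the frame of jig above 0.085 m or y of cork in the frame of jig below 0.055 m).
It fails at once if another thing on the counter is shifted by more than 15 mm, lifted or knocked over (distance of any of corkscrew, thermometer, collar, foil_cutter, spare_cork, bowl, bottle from where it was at the start of the episode above 0.015 m or angle between any of spare_cork, bottle, bowl's own z axis and vertical above 0.5 rad).
It also fails if it takes over 40 s, if anything falls off the work surface, if the arm or the gripper's body presses on something with over 40 N, if the wrist force passes 120 N, or if a joint passes its speed limit or range.

ROBOT

A 6-joint arm with a two-finger parallel gripper is mounted at the origin on the work surface. World frame = base frame: x ahead of the robot, y to its left, z up, the work surface at z = 0. Lengths are in m, angles in degrees, forces in N, time in s.
With the tool pointing down it reaches from about 0.25 to 0.725 m from the base axis. Payload 9.7 kg.
Tool frame: the origin (TCP) lies midway between the tips of the shut fingers; the grasp point (between the pads) lies 19 mm behind it; z points along the fingers, y is the direction in which the jaws open and shut (so a half turn about z gives the same grasp; the last joint's range is limited). The gripper opens to 85 mm and grips with 20 to 120 N. Pads are 22 mm wide; open, the fingers measure 114 mm over their backs; the gripper's body (76 mm by 85 mm) begins 54 mm behind the grasp point. The pads swing forward as they close: fully open they stand 13 mm farther back than shut.
Start: joints at [-67.151, 4.979, 10.078, 95.1, 0, 90], TCP at [0.214, -0.507, 0.231] pointing down, gripper open.
Joint ranges: [-179.16, 179.16], [-48.56, 103.87], [-65.8, 70.77], [-126.05, 130.52], [-82.76, 87.17], [-180, 180]. Speed limits (degrees/s): [127.2, 127.2, 147.25, 180, 180, 180].

INTERFACE

Orientations are given as [roll, pitch, yaw] about the fixed x, y, z axes, in that order (R = Rz(yaw) Ry(pitch) Rx(roll)).
In Python, from workcell import bot, camera, recognise gives the robot as it stands. The module is installed in compiled form; this text tells all that it offers.
- The arm moves only by the tool apply_moves, never from a script. Its argument "targets" is one flat list of numbers, 7 for each row, row after row: the shift along the world's x, y, z in units of 30 mm (1.0 is 30 mm), then the turn, a rotation vector about the world's x, y, z in units of 6 degrees (1.0 is 6 degrees), then the opening, from 0 (shut) to 1 (fully open). A call has 1 to 5 rows; each row is the pose to reach, as a shift and turn from the pose commanded when the call began; what a row does not reach only later rows make up. A row lasts 1/10 s, in which the tool goes at most 50 mm and 8.59 degrees, less where a joint would pass 70% of its speed; a pose out of reach is approached as far as the arm can. A call with a gripper value outside its range is refused whole. The fingers move at their own pace and stop on an object; "newtons" is the grip in N (left out, the last holds). Time passes only in rows, so rows that repeat a pose let the fingers close. It gives the time, the measured TCP pose, the force and the opening at its end, in the units of the state.
- bot.get_obs(): the state, without advancing time (a new reading comes with each control period).
- camera(name): name is "side" or "top"; returns a dict with "img" (480x640x3 uint8, red, green, blue), "intrinsics" (3x3 intrinsics, pixels), "origin" and "rotation" of the camera in the world. Camera axes: x right, y up, looking along -z (the intrinsics and any distortion apply to the point x, -y, -z); pixel columns grow to the right and rows downward; lengths in m; the calibration is good to about 2 mm. A picture is of the moment at which its call begins. There is no depth.
- bot.job_done(): hands the job in, once; it reports no verdict.
Trained networks look in the newest picture that a camera, given by its name, has taken for a name from the list of things; names that differ only in an ending like _2 or _b are one class to them, and where a whole thing is asked for, a point or a joint stands for the part that bears it (a point fixed in the world has none). Each returns a list of dicts, best first, with "conf" (0 to 1); they miss things now and then, are a little off and sometimes report something else, mostly with a low value. They report only what shows in the picture. A call takes as long as a camera call. They do not tell look-alikes from the thing itself.
- recognise(query, camera): "box" ([left, top, right, bottom] in pixels, round what is visible of it).
The state is a dict: "time": time; "q": joint angles; "qd": joint speeds; "joint_efforts": joint torques, N m; "ee_pos": TCP position; "tcp_rot": TCP orientation; "wrist_force": force on the tool from outside, world axes, zero at the start; "torque": the same for the moment, N m; "opening": finger opening in m.
Only numpy, scipy, OpenCV 4.12 (cv2) and the standard library are available. Lean on these libraries where they do the work, as an engineer would, in place of code of your own. Each camera call takes 0.05 s, during which the arm holds its last target.

## Working session

There is one attempt and no reset: what is moved stays moved. The work goes in short steps, Python scripts to look and compute and a tool call to move; the robot and the scene stay as the last step left them, time stands still between calls to the robot, and variables do not carry over. Pictures are saved under pics/ and viewed, and the job is handed in when it is done.

Besides the shell and the picture viewer there is one more tool, called after ">>>" by a JSON object that holds its "api" and its "payload". apply_moves: Moves the arm, as the interface text tells. Its arguments: {"type":"object","properties":{"targets":{"type":"array"},"newtons":{"type":"number"}},"required":["targets"]}

```bash
mkdir -p pics; cat > h.py <<'E'
import numpy as np, cv2
from workcell import bot, camera, recognise
def snap(n,fn):
    c=camera(n); cv2.imwrite('pics/'+fn,c['img'][:,:,::-1]); return c
def ray(c,u,v):
    K=np.array(c['intrinsics']); p=np.linalg.inv(K)@[u,v,1]
    d=np.array(c['rotation'])@[p[0],-p[1],-p[2]]; return np.array(c['origin']),d
def atz(c,u,v,z):
    o,d=ray(c,u,v); return o+d*(z-o[2])/d[2]
def proj(c,P):
    P=np.atleast_2d(P); q=(P-np.array(c['origin']))@np.array(c['rotation'])
    q=q*[1,-1,-1]; w=q@np.array(c['intrinsics']).T; return w[:,:2]/w[:,2:]
E
python3 - <<'E'
from h import *
for n in('top','side'):
    c=snap(n,n+'0.png'); print({k:np.round(v,3).tolist() for k,v in c.items() if k!='img'}, [k for k in c])
    for q in ['jig','cork','guard','clamp_lever','clamp_bar','spare_cork','stop','window','pad_top']:
        try: print(n,q,[(np.round(r['box']).tolist(),round(r['conf'],2)) for r in recognise(q,n)])
        except Exception as e: print(q,e)
print(bot.get_obs())
E
```

```text
{'intrinsics': [[556.725, 0.0, 315.307], [0.0, 556.725, 244.763], [0.0, 0.0, 1.0]], 'origin': [0.382, 0.001, 1.426], 'rotation': [6.766, -0.193, -88.484]} ['img', 'intrinsics', 'origin', 'rotation']
top jig [([300.0, 161.0, 400.0, 251.0], 0.77)]
top cork [([290.0, 272.0, 312.0, 281.0], 0.68), ([316.0, 213.0, 325.0, 233.0], 0.54), ([263.0, 246.0, 283.0, 254.0], 0.43)]
top guard [([345.0, 172.0, 397.0, 232.0], 0.6), ([315.0, 210.0, 326.0, 231.0], 0.32)]
top clamp_lever [([361.0, 185.0, 378.0, 213.0], 0.76)]
top clamp_bar [([317.0, 184.0, 346.0, 192.0], 0.67), ([456.0, 174.0, 517.0, 222.0], 0.49)]
top spare_cork [([364.0, 183.0, 377.0, 213.0], 0.72), ([352.0, 258.0, 360.0, 271.0], 0.61)]
top stop [([299.0, 164.0, 398.0, 248.0], 0.69), ([351.0, 258.0, 358.0, 270.0], 0.46), ([118.0, 298.0, 145.0, 318.0], 0.44)]
top window [([346.0, 173.0, 400.0, 234.0], 0.68)]
top pad_top [([361.0, 184.0, 381.0, 208.0], 0.61), ([314.0, 210.0, 325.0, 234.0], 0.21)]
{'intrinsics': [[457.547, 0.0, 319.516], [0.0, 457.547, 245.666], [0.0, 0.0, 1.0]], 'origin': [-0.068, 0.819, 0.755], 'rotation': [57.555, 0.75
[... 589 characters left out ...]
pad_top [([294.0, 219.0, 317.0, 226.0], 0.46)]
{'time': 1.0, 'q': array([-6.71511222e+01,  4.97687428e+00,  1.00799646e+01,  9.50993798e+01,
        8.32298667e-04,  8.99984216e+01]), 'qd': array([-0.00031413,  0.06144149, -0.05200691,  0.00175384,  0.06419307,
       -0.10994134]), 'joint_efforts': array([-9.43265986e-04, -5.20104218e+01,  4.64873171e+01,  1.57080107e-03,
       -7.39673692e-05, -2.79812546e-07]), 'ee_pos': array([ 0.21357202, -0.50684629,  0.23131928]), 'tcp_rot': array([ 1.79996289e+02, -8.32196445e-04,  2.28504562e+01]), 'wrist_force': array([ 0.18268372, -0.27330525, -0.03732735]), 'torque': array([ 0.03060831, -0.01632611, -0.01738714]), 'opening': 0.08546554611105575}
```

```bash
cat >> h.py <<'E'
from scipy.spatial.transform import Rotation as Rn
_cam=camera
def camera(n):
    c=_cam(n); c=dict(c); c['rotation']=Rn.from_euler('xyz',c['rotation'],degrees=True).as_matrix(); return c
E
python3 - <<'E'
import cv2
a=cv2.imread('pics/top0.png');b=cv2.imread('pics/side0.png')
cv2.imwrite('pics/t1.png',cv2.resize(a[150:300,250:450],None,fx=4,fy=4,interpolation=cv2.INTER_CUBIC))
cv2.imwrite('pics/s1.png',cv2.resize(b[195:310,230:390],None,fx=5,fy=5,interpolation=cv2.INTER_CUBIC))
E
```

```text
(no output)
```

View pics/top0.png

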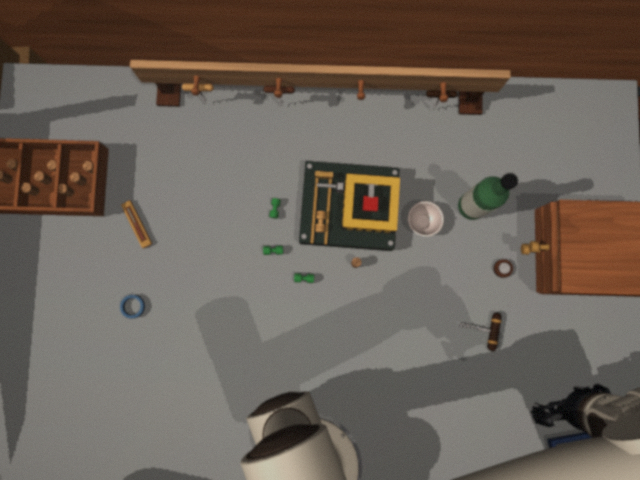

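View pics/t1.png

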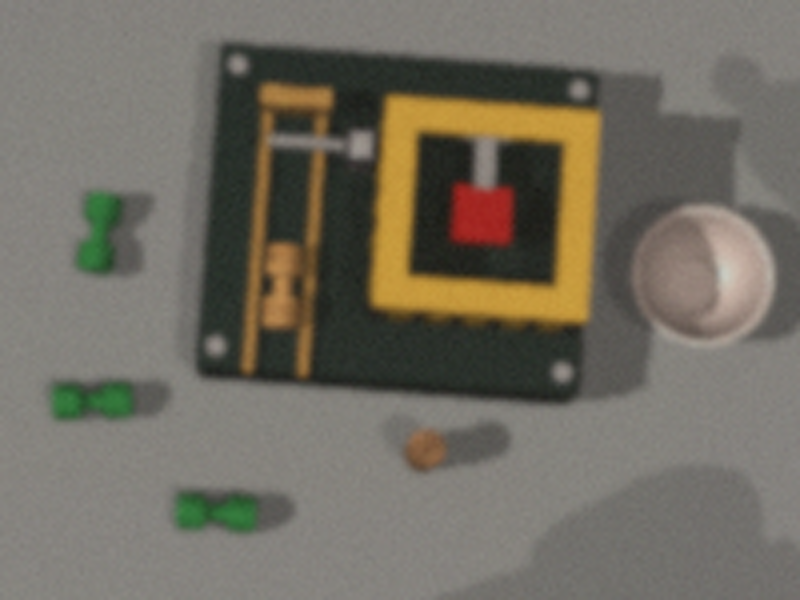

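View pics/s1.png

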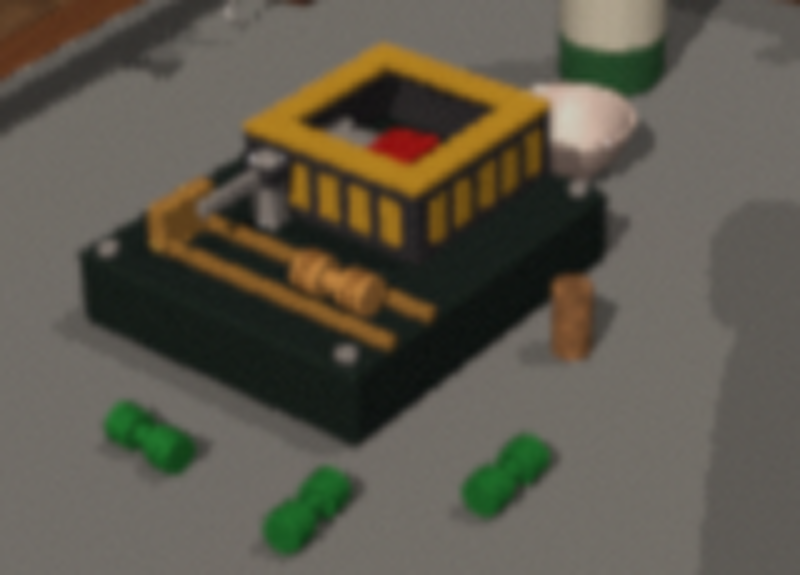

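View pics/side0.png

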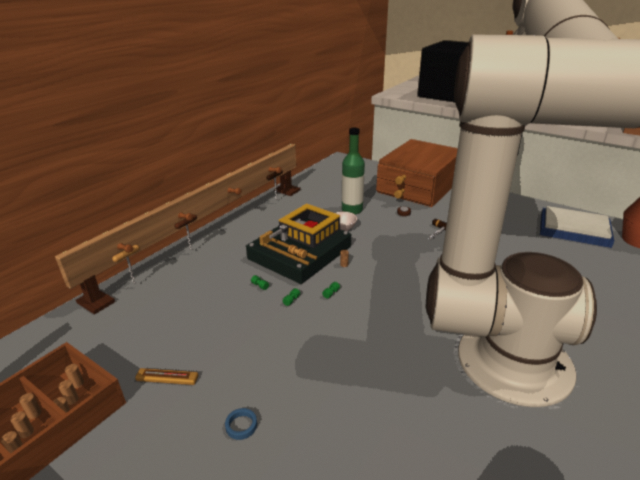

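Candidates for the cork (top view): boxwood cork in the trough (320,221); green look-alikes (275,208), (273,250), (304,278); plain spare cork (356,262). The one in the trough is meant: the crops show it boxwood-coloured, with its groove, between the brass rails.

```bash
cat > fit.py <<'E'
from h import *
from scipy.optimize import least_squares
ct=camera('top'); cs=camera('side')
T=lambda u,v:((u+.5)/4-.5+250,(v+.5)/4-.5+150)
S=lambda u,v:((u+.5)/5-.5+230,(v+.5)/5-.5+195)
top=[((385,95),(65,15,100)),((600,111),(65,-115,100)),((587,324),(-65,-115,100)),((370,306),(-65,15,100)),
((420,133),(45,-5,98)),((563,142),(45,-95,98)),((553,285),(-45,-95,98)),((410,273),(-45,-5,98)),
((222,44),(105,120,50)),((598,71),(105,-120,50)),((248,375),(-105,87-0,56)),((304,378),(-105,53,56))]
side=[((245,128),(65,15,100)),((413,195),(-65,15,100)),((550,103),(-65,-115,100)),((385,43),(65,-115,100)),
((82,255),(105,120,50)),((355,380),(-105,120,50)),((605,195),(-105,-120,50))]
J=lambda p,P:np.c_[p[0]+np.cos(p[2])*P[:,0]-np.sin(p[2])*P[:,1],p[1]+np.sin(p[2])*P[:,0]+np.cos(p[2])*P[:,1],P[:,2]]
def res(p,sep=False,w=(1,1)):
    a=proj(ct,J(p,np.array([P for _,P in top])/1e3))-np.array([T(*u) for u,_ in top])
    b=proj(cs,J(p,np.array([P for _,P in side])/1e3))-np.array([S(*u) for u,_ in side])
    return (a,b) if sep else np.r_[w[0]*a.ravel(),w[1]*b.ravel()]
if __name__=='__main__':
  for w in((1,1),(1,0),(0,1)):
    r=least_squares(res,[.55,-.02,0],kwargs=dict(w=w),loss='soft_l1'); print(w,r.x[:2],np.degrees(r.x[2]))
    if w==(1,1): p=r.x; print(*np.round(res(p,True),2))
  np.save('jig.npy',p)
  c,s=np.cos(p[2]),np.sin(p[2])
  # cork ends in the top picture, at axis height, to jig frame
  for n,uv,z in (('near end',T(278,328),.062),('far end',T(287,243),.062),('corkmid',T(282,285),.066),('pad',T(483,214),.08),
     ('spare top',T(426,448),.045)):
    P=atz(ct,*uv,z); d=P[:2]-p[:2]; print(n,P.round(4),'jig',np.round([c*d[0]+s*d[1],-s*d[0]+c*d[1]],4))
  print({n:J(p,np.array([q])/1e3).round(4).tolist() for n,q in dict(window=(0,-50,100),stop=(60,70,50),near=(-105,70,50),home=(35,70,62),post=(35,28,94)).items()})
E
python3 fit.py
```

```text
(1, 1) [ 0.64878815 -0.08239316] -2.582915809662214Traceback (most recent call last):
  File "fit.py", line 19, in <module>
    if w==(1,1): p=r.x; print(*np.round(res(p,True),2))
                               ~~~~~~~~^^^^^^^^^^^^^^^
    return _wrapfunc(a, 'round', decimals=decimals, out=out)
    return _wrapit(obj, method, *args, **kwds)
    conv = _array_converter(obj)
ValueError: setting an array element with a sequence. The requested array has an inhomogeneous shape after 1 dimensions. The detected shape was (2,) + inhomogeneous part.
```

```bash
sed -i 's/print(\*np.round(res(p,True),2))/print(*[x.round(2) for x in res(p,True)])/' fit.py; python3 fit.py
```

```text
(1, 1) [ 0.64878815 -0.08239316] -2.582915809662214
[[ 0.3   0.65]
 [-0.17  0.43]
 [ 0.18 -0.09]
 [ 0.55  0.56]
 [-0.83 -0.05]
 [ 0.31  0.31]
 [ 0.74  1.01]
 [-0.69  1.36]
 [-0.41 -0.11]
 [ 0.12 -0.17]
 [ 0.08 -0.17]
 [-0.23  0.06]] [[-1.03 -0.79]
 [ 0.07 -0.79]
 [-0.33 -0.42]
 [-1.21 -0.17]
 [-1.99 -0.74]
 [-0.59 -0.66]
 [ 0.34 -1.05]]
(1, 0) [ 0.64952114 -0.08235778] -2.5943879954784896
(0, 1) [ 0.64520943 -0.08072459] -2.8116375784048464
near end [ 0.5764 -0.0083  0.062 ] jig [-0.0756  0.0707]
far end [ 0.6299 -0.0126  0.062 ] jig [-0.022   0.0689]
corkmid [ 0.6028 -0.0101  0.066 ] jig [-0.0492  0.0701]
pad [ 0.6479 -0.1323  0.08  ] jig [ 0.0014 -0.0499]
spare top [ 0.5059 -0.1025  0.045 ] jig [-0.1418 -0.0265]
{'window': [[0.6465, -0.1323, 0.1]], 'stop': [[0.7119, -0.0152, 0.05]], 'near': [[0.547, -0.0077, 0.05]], 'home': [[0.6869, -0.014, 0.062]], 'post': [[0.685, -0.056, 0.094]]}
```

>>> {"api": "apply_moves", "payload": {"targets": [0.7,1.1,0,0,0,-0.3,0,1.4,2.2,-0.1,0,0,-0.6,0,2.1,3.3,-0.2,0,0,-0.9,0,2.8,4.4,-0.3,0,0,-1.2,0,3.6,5.5,-0.4,0,0,-1.4,0], "newtons": 20}}

```text
time: 1.7
ee_pos: [0.322, -0.3405, 0.2193]
tcp_rot: [180.0, -0.0, 14.3]
wrist_force: [1.7, -1.2, -0.2]
opening: 0.0122
```

>>> {"api": "apply_moves", "payload": {"targets": [0.7,1.1,-0.1,0,0,-0.3,0,1.4,2.2,-0.2,0,0,-0.6,0,2.1,3.3,-0.3,0,0,-0.9,0,2.8,4.4,-0.4,0,0,-1.2,0,3.6,5.5,-0.5,0,0,-1.4,0]}}

```text
time: 2.2
ee_pos: [0.4301, -0.1754, 0.2045]
tcp_rot: [180.0, -0.0, 6.0]
wrist_force: [0.1, -0.4, 1.1]
opening: -0.0003
```

>>> {"api": "apply_moves", "payload": {"targets": [0.7,1.1,-0.2,0,0,-0.3,0,1.4,2.2,-0.4,0,0,-0.6,0,2.1,3.3,-0.6,0,0,-0.9,0,2.8,4.4,-0.8,0,0,-1.2,0,3.6,5.5,-1.0,0,0,-1.4,0]}}

```text
time: 2.7
ee_pos: [0.538, -0.0152, 0.1743]
tcp_rot: [-179.8, -0.0, -1.8]
wrist_force: [0.9, -0.5, 0.1]
opening: 0.0004
```

>>> {"api": "apply_moves", "payload": {"targets": [0,0.1,-0.7,0,0,0,0,0,0.1,-1.4,0,0,0,0,0,0.1,-2.1,0,0,0,0,0,0.1,-2.8,0,0,0,0,0,0.1,-2.8,0,0,0,0]}}

```text
time: 3.2
ee_pos: [0.5358, -0.0155, 0.0875]
tcp_rot: [-179.7, 0.3, -1.8]
wrist_force: [-0.1, -1.0, -0.6]
opening: -0.0002
```

```bash
python3 - <<'E'
from h import *
for n in('top','side'):
    c=camera(n); im=c['img'][:,:,::-1]
    x,y,w,h=(260,140,160,120) if n=='top' else (230,170,160,120)
    cv2.imwrite(f'pics/{n}2.png',cv2.resize(im[y:y+h,x:x+w],None,fx=5,fy=5,interpolation=cv2.INTER_CUBIC))
    o=bot.get_obs(); print(o['ee_pos'],o['tcp_rot'],(proj(c,o['ee_pos'])-[x,y])*5)
E
```

```text
[ 0.53652022 -0.01555342  0.08938324] [-1.79706689e+02  1.36764624e-01 -1.75777655e+00] [[308.99437714 532.24271459]]
[ 0.5372679  -0.01562606  0.09068183] [-1.79709281e+02  1.69379590e-02 -1.76007224e+00] [[430.18573815 392.96456145]]
```

View pics/side2.png

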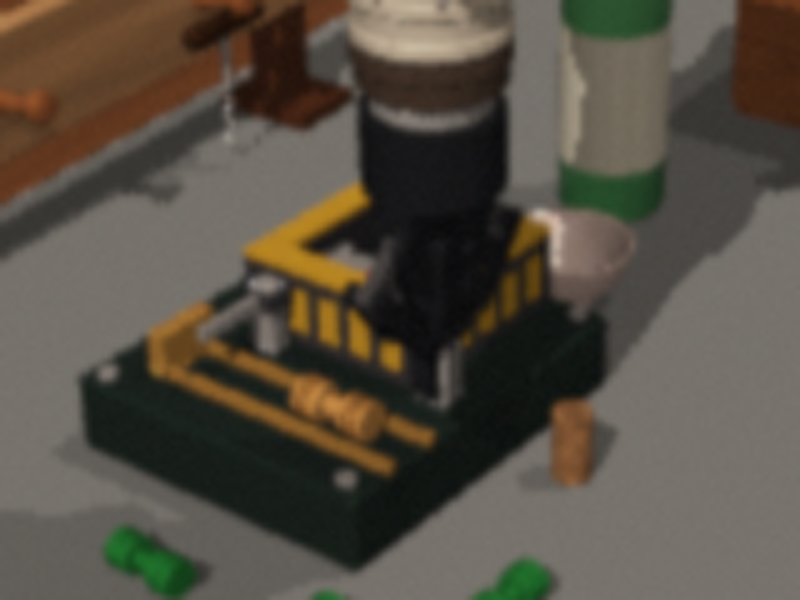

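View pics/top2.png

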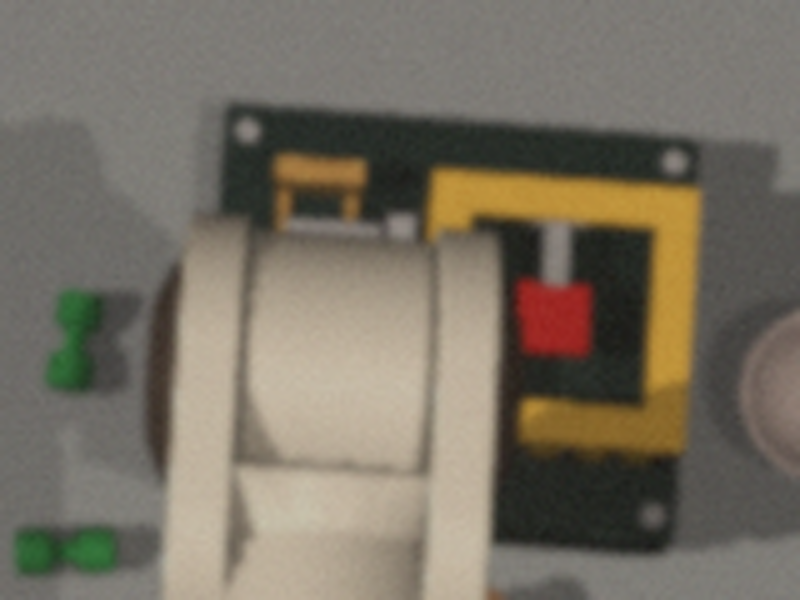

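>>> {"api": "apply_moves", "payload": {"targets": [0.1,0.3,0,0,0,0,0,0.1,0.3,-0.4,0,0,0,0,0.1,0.3,-0.8,0,0,0,0,0.1,0.3,-0.8,0,0,0,0]}}

```text
time: 3.7
ee_pos: [0.5391, -0.011, 0.064]
tcp_rot: [-179.5, 0.2, -1.4]
wrist_force: [1.0, 0.1, -0.4]
opening: 0.0002
```

```bash
python3 - <<'E'
from h import *
c=camera('side');im=c['img'][:,:,::-1];x,y,w,h=(230,190,120,90)
cv2.imwrite('pics/side3.png',cv2.resize(im[y:y+h,x:x+w],None,fx=6,fy=6,interpolation=cv2.INTER_CUBIC))
o=bot.get_obs(); print(o['time'],o['ee_pos'],o['tcp_rot'],o['q'],o['joint_efforts'],(proj(c,o['ee_pos'])-[x,y])*6)
E
```

```text
3.75 [ 0.5393997  -0.01105816  0.06495177] [-1.79516728e+02  1.30046147e-01 -1.37212662e+00] [ -1.42966693   3.74217958  -9.64108645  76.74726539   0.48314077
 179.94245779] [ 5.13396319e-02 -4.99495447e+01  4.57035756e+01 -2.52128569e-01
  2.83919700e-02 -4.86480633e-05] [[507.4994045  402.65458468]]
```

View pics/side3.png

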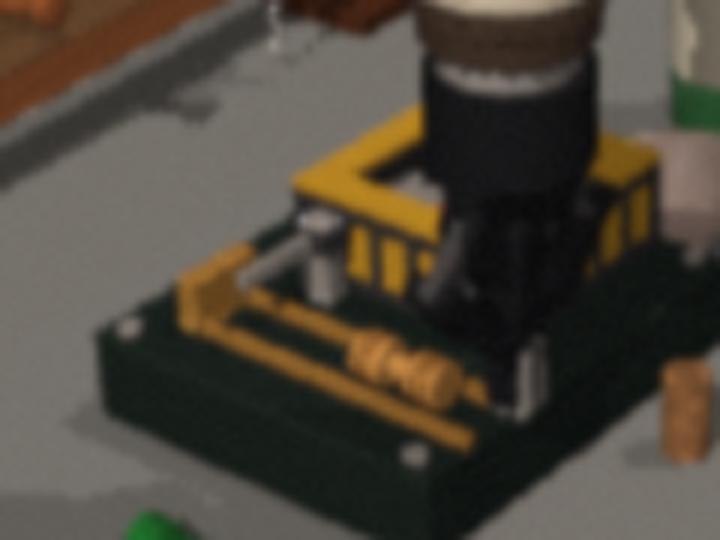

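Joint 6 sits at its limit (179.94°), which explains the y/yaw shortfall; I turn slightly back to free it.

>>> {"api": "apply_moves", "payload": {"targets": [0,0,0,0,0,0.4,0,0,0,0,0,0,0.4,0,0,0,0,0,0,0.4,0]}}

```text
time: 4.05
ee_pos: [0.5403, -0.0111, 0.0665]
tcp_rot: [-179.5, -0.0, 1.0]
wrist_force: [0.5, -0.7, 0.2]
opening: 0.0002
```

```bash
python3 - <<'E'
from h import *
o=bot.get_obs(); print(o['time'],o['ee_pos'],o['tcp_rot'],o['q'])
E
```

```text
4.05 [ 0.54032315 -0.01112967  0.06650228] [-1.79518717e+02 -1.49219339e-02  9.64708151e-01] [ -1.43393139   3.70585686  -9.50610017  76.7932772    0.48148551
 177.6012758 ]
```

>>> {"api": "apply_moves", "payload": {"targets": [0,0.1,-0.1,0,0,0,0,0,0.1,-0.2,0,0,0,0,0.1,0.1,-0.2,0,0,0,0,0.2,0.1,-0.2,0,0,0,0,0.3,0.1,-0.2,0,0,0,0]}}

```text
time: 4.55
ee_pos: [0.5496, -0.0081, 0.0604]
tcp_rot: [-179.5, -0.0, 1.0]
wrist_force: [0.0, 0.3, -0.2]
opening: -0.0002
```

>>> {"api": "apply_moves", "payload": {"targets": [0.15,0,0,0,0,0,0,0.3,-0.01,0,0,0,0,0,0.45,-0.02,0,0,0,0,0,0.6,-0.02,0,0,0,0,0,0.75,-0.03,0,0,0,0,0]}}

```text
time: 5.05
ee_pos: [0.5721, -0.009, 0.0602]
tcp_rot: [-179.5, 0.0, 1.0]
wrist_force: [0.1, 0.3, 1.3]
opening: 0.0002
```

```bash
python3 - <<'E'
from h import *
c=camera('side');im=c['img'][:,:,::-1];x,y,w,h=(230,190,120,90)
cv2.imwrite('pics/side4.png',cv2.resize(im[y:y+h,x:x+w],None,fx=6,fy=6,interpolation=cv2.INTER_CUBIC))
o=bot.get_obs(); print(o['time'],o['ee_pos'],o['tcp_rot'],o['q'])
E
```

```text
5.1 [ 0.57261798 -0.00902909  0.06022292] [-1.79518677e+02 -1.79942278e-02  1.02837093e+00] [ -1.14306596   8.18955295  -5.34330964  76.46739368   0.48165894
 177.82848645]
```

View pics/side4.png

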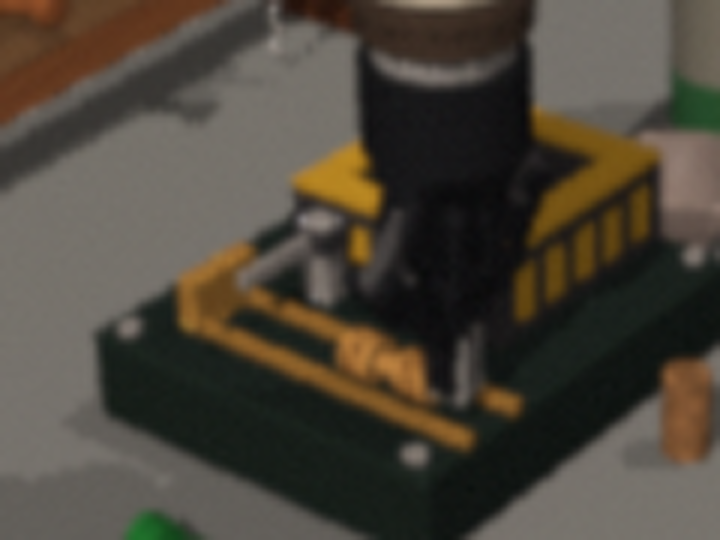

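>>> {"api": "apply_moves", "payload": {"targets": [0.15,-0.01,0,0,0,0,0,0.3,-0.01,0,0,0,0,0,0.45,-0.02,0,0,0,0,0,0.6,-0.03,0,0,0,0,0,0.75,-0.03,0,0,0,0,0]}}

```text
time: 5.6
ee_pos: [0.5946, -0.0099, 0.0603]
tcp_rot: [-179.5, 0.0, 1.0]
wrist_force: [0.5, 0.3, -0.0]
opening: -0.0001
```

>>> {"api": "apply_moves", "payload": {"targets": [0.15,-0.01,0,0,0,0,0,0.3,-0.01,0,0,0,0,0,0.45,-0.02,0,0,0,0,0,0.6,-0.03,0,0,0,0,0,0.75,-0.03,0,0,0,0,0]}}

```text
time: 6.1
ee_pos: [0.6171, -0.0108, 0.0603]
tcp_rot: [-179.5, -0.0, 1.0]
wrist_force: [-1.0, -0.5, 0.3]
opening: -0.0003
```

```bash
python3 - <<'E'
from h import *
c=camera('side');im=c['img'][:,:,::-1].copy();x,y,w,h=(220,170,120,90)
o=bot.get_obs(); t=o['ee_pos'];print(o['time'],t,o['tcp_rot'],o['wrist_force'])
I=cv2.resize(im[y:y+h,x:x+w],None,fx=6.5,fy=6.5,interpolation=cv2.INTER_CUBIC)
for hh in(0,.02,.04,.06):
  for d in(-.035,0,.035):
    u=((proj(c,t+[0,d,hh])[0]-[x,y]+.5)*6.5).astype(int); cv2.circle(I,tuple(int(k) for k in u),3,(255,0,255) if d else (255,255,0),1)
cv2.imwrite('pics/side5.png',I)
E
```

```text
6.15 [ 0.61761798 -0.01079631  0.06023235] [-1.79519173e+02 -2.20299638e-02  1.02763093e+00] [ 0.35157997  0.07041697 -0.42796386]
```

View pics/side5.png

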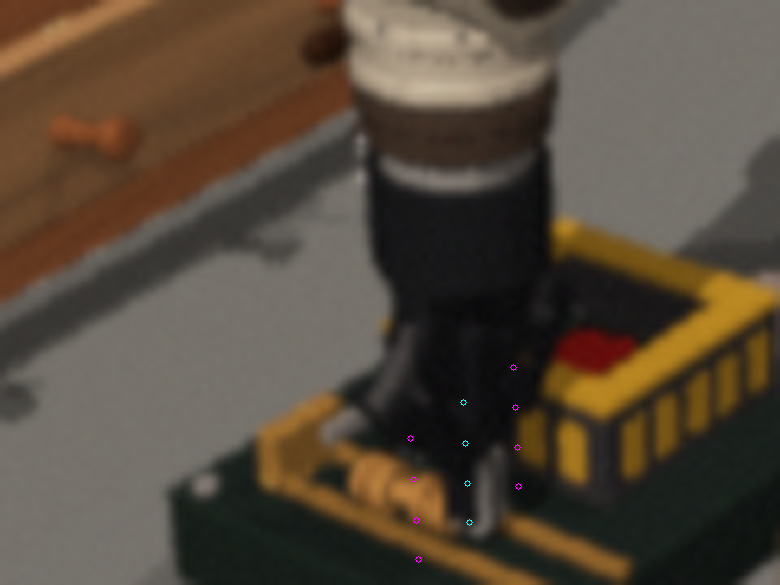

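>>> {"api": "apply_moves", "payload": {"targets": [0.15,-0.01,0,0,0,0,0,0.3,-0.01,0,0,0,0,0,0.45,-0.02,0,0,0,0,0,0.6,-0.03,0,0,0,0,0,0.75,-0.03,0,0,0,0,0]}}

```text
time: 6.65
ee_pos: [0.6396, -0.0117, 0.0603]
tcp_rot: [-179.5, 0.0, 1.0]
wrist_force: [-0.3, -0.5, 0.2]
opening: 0.0001
```

```bash
cat > look.py <<'E'
from h import *
import sys
c=camera('side');im=c['img'][:,:,::-1].copy();x,y,w,h=(240,205,80,60)
o=bot.get_obs(); t=o['ee_pos'];print(o['time'],t,o['tcp_rot'],o['wrist_force'],o['q'])
cv2.imwrite('pics/%s.png'%sys.argv[1],cv2.resize(im[y:y+h,x:x+w],None,fx=10,fy=10,interpolation=cv2.INTER_CUBIC))
E
python3 look.py side6
```

```text
6.7 [ 0.64012421 -0.01169244  0.06020272] [-1.79514034e+02 -2.05861440e-02  1.02420691e+00] [-1.10872188 -1.27400131  0.25457622] [ -1.26296249  17.32584686   5.43790335  78.11088117   0.48640058
 177.71274829]
```

View pics/side6.png

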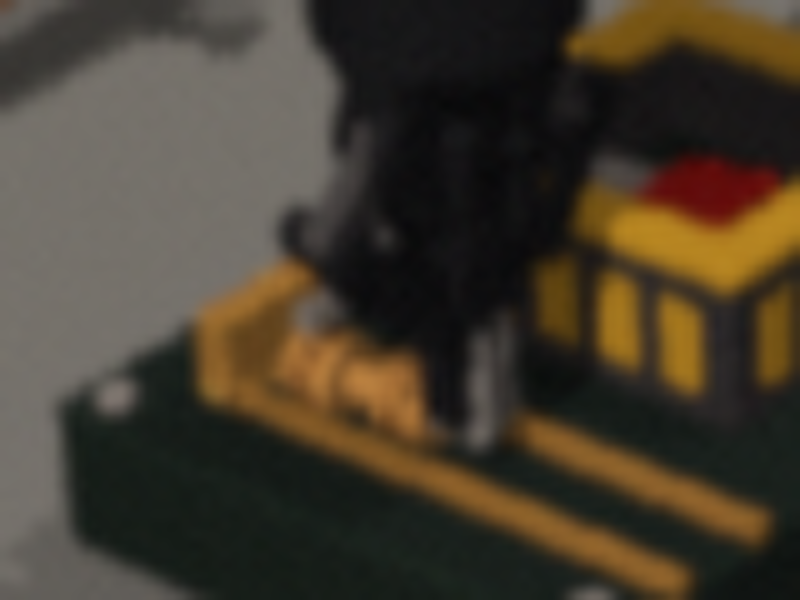

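>>> {"api": "apply_moves", "payload": {"targets": [0.06,0,0,0,0,0,0,0.12,0,0,0,0,0,0,0.18,-0.01,0,0,0,0,0,0.24,-0.01,0,0,0,0,0,0.3,-0.01,0,0,0,0,0]}}

```text
time: 7.2
ee_pos: [0.6483, -0.012, 0.0603]
tcp_rot: [-179.5, 0.0, 1.0]
wrist_force: [-0.2, 0.0, -0.2]
opening: 0.0001
```

>>> {"api": "apply_moves", "payload": {"targets": [0.05,0,0,0,0,0,0,0.05,0,0,0,0,0,0]}}

```text
time: 7.4
ee_pos: [0.6499, -0.012, 0.0603]
tcp_rot: [-179.5, -0.0, 1.0]
wrist_force: [0.0, -0.3, 0.7]
opening: 0.0003
```

```bash
python3 look.py side7
```

```text
7.45 [ 0.64981285 -0.01196111  0.06025474] [-1.79515366e+02  1.44742035e-04  1.02709116e+00] [-4.51077802e-01  3.04205152e-04  6.01382994e-01] [ -1.26686889  18.67737688   7.13571832  78.47788473   0.48424008
 177.70595798]
```

View pics/side7.png

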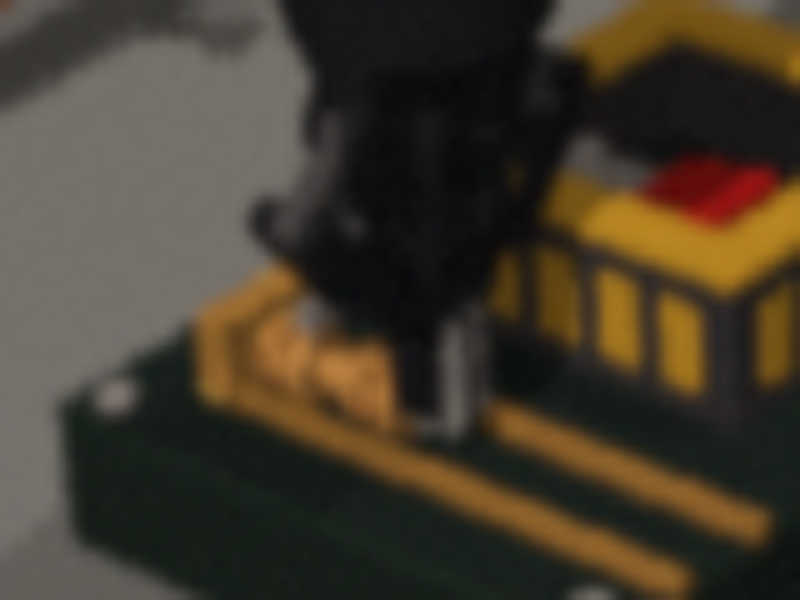

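>>> {"api": "apply_moves", "payload": {"targets": [0.04,0,0,0,0,0,0,0.04,0,0,0,0,0,0]}}

```text
time: 7.65
ee_pos: [0.651, -0.012, 0.0603]
tcp_rot: [-179.5, -0.0, 1.0]
wrist_force: [0.1, 0.4, -0.9]
opening: -0.0001
```

>>> {"api": "apply_moves", "payload": {"targets": [0.04,0,0,0,0,0,0,0.04,0,0,0,0,0,0]}}

```text
time: 7.85
ee_pos: [0.6519, -0.0119, 0.0602]
tcp_rot: [-179.5, 0.0, 1.0]
wrist_force: [-2.6, 1.0, 0.6]
opening: -0.0002
```

>>> {"api": "apply_moves", "payload": {"targets": [0.03,0,0,0,0,0,0,0.03,0,0,0,0,0,0]}}

```text
time: 8.05
ee_pos: [0.652, -0.0119, 0.0602]
tcp_rot: [-179.5, 0.1, 1.0]
wrist_force: [-6.5, 0.9, 2.0]
opening: 0.0002
```

```bash
python3 look.py side8
```

```text
8.1 [ 0.65202242 -0.01186823  0.06025305] [-1.79504396e+02  1.20977212e-01  1.02980412e+00] [-7.59562478  0.8485819   2.58449824] [ -1.25710226  19.10707743   7.67842284  78.71200303   0.49038221
 177.71301491]
```

View pics/side8.png

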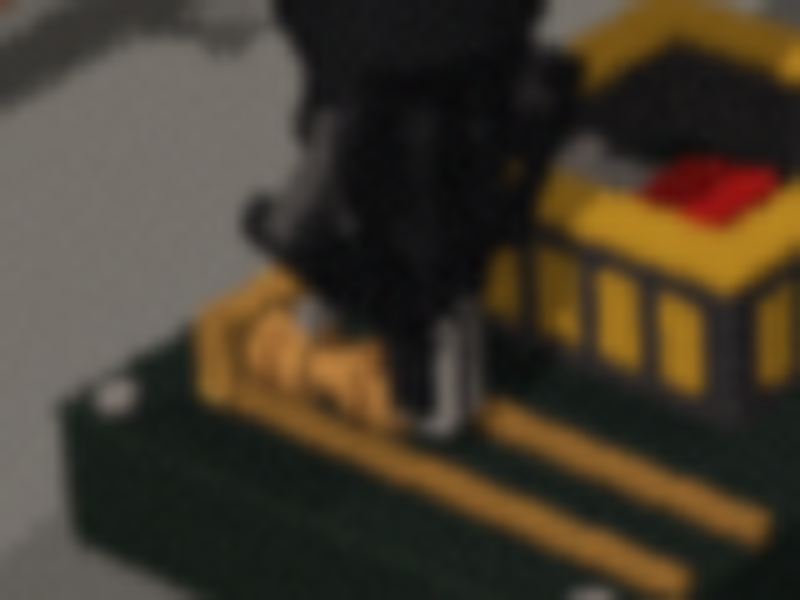

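The 7.6 N resistance at x = 0.652 matches the 0.651 predicted for the stop, so the cork is home. I back off along the trough, then go up.

>>> {"api": "apply_moves", "payload": {"targets": [-0.05,0,0,0,0,0,0,-0.2,0,0,0,0,0,0,-0.7,0.03,0,0,0,0,0,-1.0,0.05,0,0,0,0,0,-1.0,0.05,1.0,0,0,0,0]}}

```text
time: 8.6
ee_pos: [0.6198, -0.0104, 0.0866]
tcp_rot: [-179.5, 0.4, 1.0]
wrist_force: [1.4, 0.6, -0.2]
opening: 0.0001
```

>>> {"api": "apply_moves", "payload": {"targets": [0,0,1.2,0,0,0,0,0,0,2.4,0,0,0,0,-1,0,3,0,0,0,0,-2.5,0,3,0,0,0,0,-4,0,3,0,0,0,0]}}

```text
time: 9.1
ee_pos: [0.502, -0.0105, 0.1807]
tcp_rot: [-179.5, -0.1, 1.0]
wrist_force: [-0.5, 0.0, 0.8]
opening: 0.0002
```

>>> {"api": "apply_moves", "payload": {"targets": [-1.2,-1,0,0,0,0,0,-1.2,-2,0,0,0,0,0,-1.2,-3,0,0,0,0,0,-1.2,-4,0,0,0,0,0,-1.2,-4,0,0,0,0,0]}}

```text
time: 9.6
ee_pos: [0.4667, -0.133, 0.1804]
tcp_rot: [-179.6, -0.0, 0.9]
wrist_force: [-0.8, 0.8, -0.9]
opening: -0.0001
```

```bash
python3 look.py side9; python3 - <<'E'
from h import *
c=camera('top');im=c['img'][:,:,::-1]
cv2.imwrite('pics/top9.png',cv2.resize(im[150:270,290:410],None,fx=5,fy=5,interpolation=cv2.INTER_CUBIC))
E
```

```text
9.65 [ 0.46677233 -0.13168832  0.18034889] [-1.79527102e+02 -2.95961909e-02  8.77032195e-01] [ 0.47652041 -0.08599983  0.92044816] [-16.02604802  -4.55083167  -5.12897284  89.53104108   0.46107263
 163.09635833]
```

View pics/side9.png

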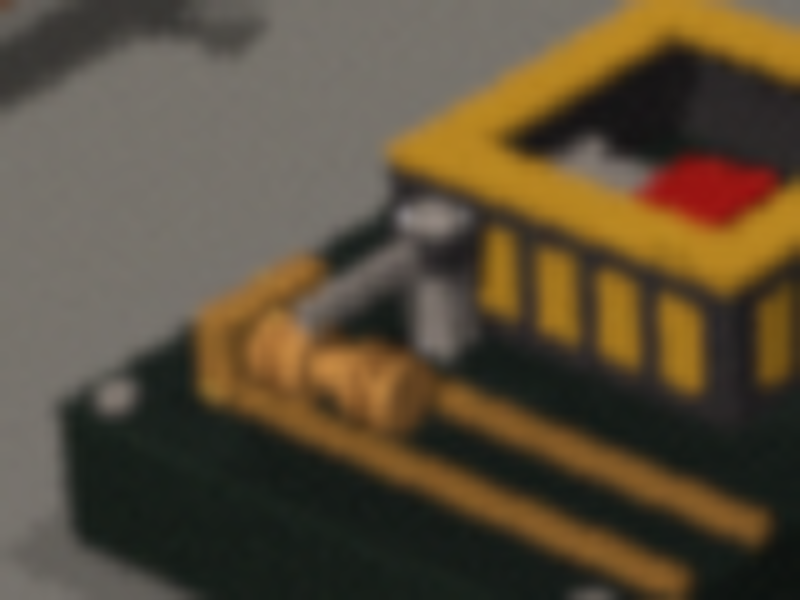

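View pics/top9.png

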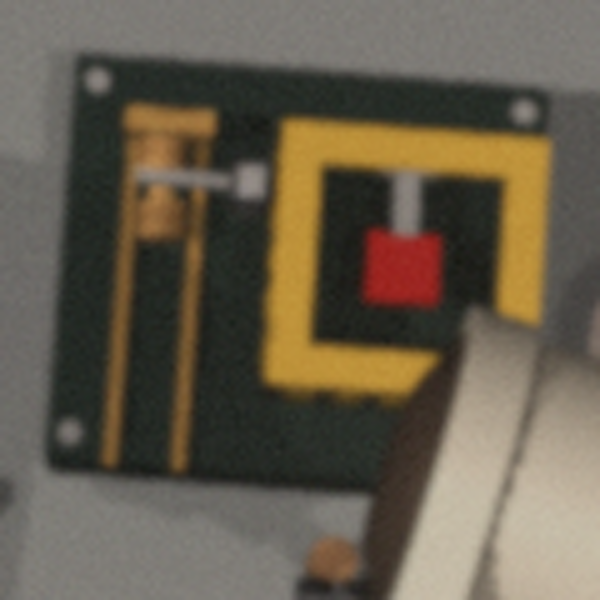

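>>> {"api": "apply_moves", "payload": {"targets": [1.3,0,0,0,0,-0.2,0,2.6,0,0,0,0,-0.4,0,3.9,0,0,0,0,-0.6,0,5.2,0,0,0,0,-0.6,0,6.0,0,0,0,0,-0.6,0]}}

```text
time: 10.2
ee_pos: [0.6492, -0.1287, 0.1795]
tcp_rot: [-179.5, 0.0, -2.5]
wrist_force: [0.2, 0.3, 0.4]
opening: 0.0003
```

>>> {"api": "apply_moves", "payload": {"targets": [0,0,-0.6,0,0,0,0,0,0,-1.2,0,0,0,0,0,0,-1.8,0,0,0,0,0,0,-2.2,0,0,0,0,0,0,-2.2,0,0,0,0]}}

```text
time: 10.7
ee_pos: [0.6462, -0.1294, 0.1124]
tcp_rot: [-179.5, 0.2, -2.5]
wrist_force: [-0.5, -0.3, 0.7]
opening: 0.0001
```

```bash
python3 - <<'E'
from h import *
ct=camera('top')
p=np.load('jig.npy');c,s=np.cos(p[2]),np.sin(p[2])
P=atz(ct,(160.5)/5-.5+290,(237.5)/5-.5+150,.062);d=P[:2]-p[:2];print('cork near end jig',c*d[0]+s*d[1],-s*d[0]+c*d[1])
ca=camera('side');im=ca['img'][:,:,::-1].copy();x,y,w,h=(240,175,110,82)
o=bot.get_obs(); t=o['ee_pos'];print(o['time'],t,o['tcp_rot'],o['q'])
d=t[:2]-p[:2];print('tcp jig',c*d[0]+s*d[1],-s*d[0]+c*d[1],(proj(ca,t)-[x,y]+.5)*7)
cv2.imwrite('pics/side10.png',cv2.resize(im[y:y+h,x:x+w],None,fx=7,fy=7,interpolation=cv2.INTER_CUBIC))
E
```

```text
cork near end jig 0.011761275343550849 0.0707188889572311
10.8 [ 0.64713145 -0.12994918  0.11491914] [-1.79517062e+02 -2.28373092e-02 -2.54151421e+00] [-11.56193128  19.54177123  14.27304454  84.78443837   0.48054594
 170.97926373]
tcp jig 0.0004881046102794698 -0.0475823680640294 [[478.51099188 268.78654343]]
```

View pics/side10.png

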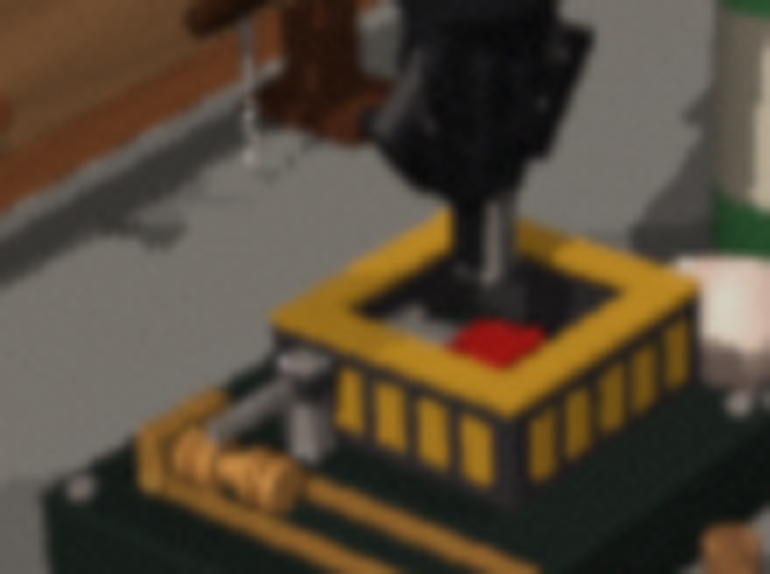

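>>> {"api": "apply_moves", "payload": {"targets": [0,-0.08,-0.3,0,0,0,0,0,-0.08,-0.6,0,0,0,0,0,-0.08,-0.9,0,0,0,0,0,-0.08,-0.9,0,0,0,0]}}

```text
time: 11.2
ee_pos: [0.6462, -0.1328, 0.0853]
tcp_rot: [-179.5, 0.1, -2.6]
wrist_force: [0.2, -0.2, -1.5]
opening: 0.0
```

>>> {"api": "apply_moves", "payload": {"targets": [0,0,-0.1,0,0,0,0,0,0,-0.2,0,0,0,0,0,0,-0.3,0,0,0,0,0,0,-0.4,0,0,0,0,0,0,-0.4,0,0,0,0]}}

```text
time: 11.7
ee_pos: [0.647, -0.1329, 0.0749]
tcp_rot: [-179.5, 0.0, -2.6]
wrist_force: [-0.3, 0.3, -0.3]
opening: 0.0001
```

>>> {"api": "apply_moves", "payload": {"targets": [0,0,-0.1,0,0,0,0,0,0,-0.2,0,0,0,0,0,0,-0.2,0,0,0,0]}}

```text
time: 12.0
ee_pos: [0.647, -0.1329, 0.0688]
tcp_rot: [-179.5, 0.0, -2.6]
wrist_force: [-0.4, 0.3, -0.2]
opening: -0.0002
```

```bash
python3 - <<'E'
from h import *
ca=camera('side');im=ca['img'][:,:,::-1].copy();x,y,w,h=(240,175,110,82)
o=bot.get_obs(); print(o['time'],o['ee_pos'],o['wrist_force'])
cv2.imwrite('pics/side11.png',cv2.resize(im[y:y+h,x:x+w],None,fx=7,fy=7,interpolation=cv2.INTER_CUBIC))
E
```

```text
12.05 [ 0.64699312 -0.13288235  0.06895242] [-0.40871726 -0.32166199  0.01704373]
```

View pics/side11.png

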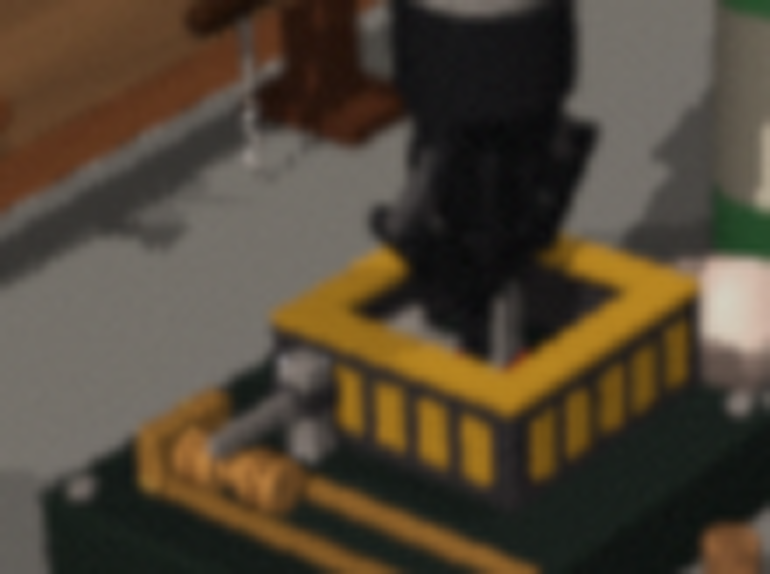

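>>> {"api": "apply_moves", "payload": {"targets": [0,0,-0.07,0,0,0,0,0,0,-0.13,0,0,0,0,0,0,-0.13,0,0,0,0]}}

```text
time: 12.35
ee_pos: [0.6471, -0.1329, 0.0652]
tcp_rot: [-179.5, -0.0, -2.6]
wrist_force: [-0.2, -0.1, 0.1]
opening: 0.0002
```

>>> {"api": "apply_moves", "payload": {"targets": [0,0,-0.04,0,0,0,0,0,0,-0.04,0,0,0,0]}}

```text
time: 12.55
ee_pos: [0.6471, -0.1329, 0.0641]
tcp_rot: [-179.5, -0.0, -2.6]
wrist_force: [0.7, -0.2, 0.1]
opening: -0.0002
```

>>> {"api": "apply_moves", "payload": {"targets": [0,0,-0.04,0,0,0,0,0,0,-0.04,0,0,0,0]}}

```text
time: 12.75
ee_pos: [0.6471, -0.1329, 0.0629]
tcp_rot: [-179.5, -0.0, -2.6]
wrist_force: [0.8, 0.1, -0.1]
opening: -0.0
```

>>> {"api": "apply_moves", "payload": {"targets": [0,0,-0.04,0,0,0,0,0,0,-0.04,0,0,0,0]}}

```text
time: 12.95
ee_pos: [0.6472, -0.1329, 0.0619]
tcp_rot: [-179.5, -0.0, -2.6]
wrist_force: [0.4, 0.6, 1.9]
opening: -0.0
```

```bash
python3 - <<'E'
from h import *
ca=camera('side');im=ca['img'][:,:,::-1].copy();x,y,w,h=(240,205,80,60)
o=bot.get_obs(); print(o['time'],o['ee_pos'],o['wrist_force'])
cv2.imwrite('pics/side12.png',cv2.resize(im[y:y+h,x:x+w],None,fx=10,fy=10,interpolation=cv2.INTER_CUBIC))
E
```

```text
13.0 [ 0.64717956 -0.13289922  0.06190957] [-0.43643918 -0.58949852  2.54503497]
```

View pics/side12.png

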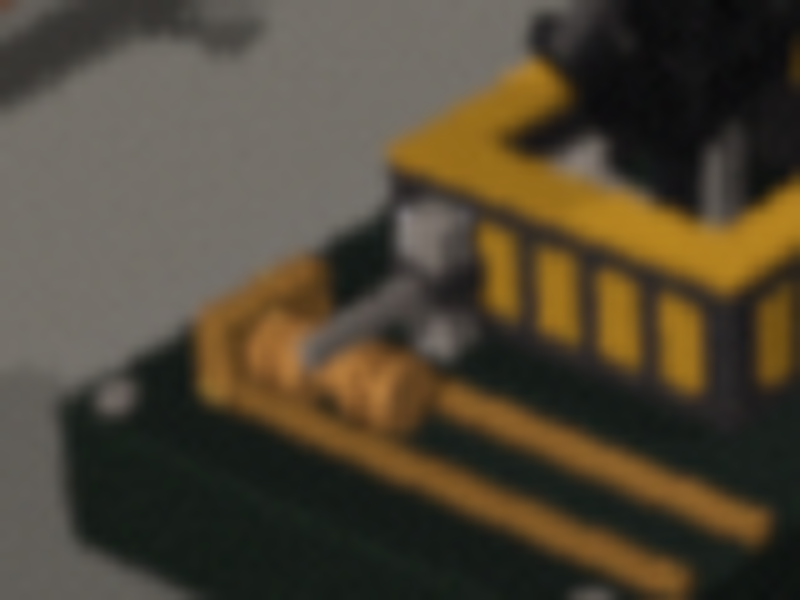

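>>> {"api": "apply_moves", "payload": {"targets": [0,0,-0.04,0,0,0,0,0,0,-0.04,0,0,0,0]}}

```text
time: 13.2
ee_pos: [0.6472, -0.1329, 0.0616]
tcp_rot: [-179.5, -0.1, -2.6]
wrist_force: [-2.1, 1.0, 8.2]
opening: 0.0001
```

>>> {"api": "apply_moves", "payload": {"targets": [0,0,-0.03,0,0,0,0,0,0,-0.03,0,0,0,0]}}

```text
time: 13.4
ee_pos: [0.6473, -0.1329, 0.0615]
tcp_rot: [-179.5, -0.1, -2.6]
wrist_force: [-4.1, 0.2, 12.5]
opening: -0.0
```

>>> {"api": "apply_moves", "payload": {"targets": [0,0,-0.03,0,0,0,0,0,0,-0.03,0,0,0,0,0,0,-0.03,0,0,0,0]}}

```text
time: 13.7
ee_pos: [0.6474, -0.1329, 0.0615]
tcp_rot: [-179.5, -0.1, -2.6]
wrist_force: [-6.8, 1.7, 17.9]
opening: 0.0003
```

>>> {"api": "apply_moves", "payload": {"targets": [0,0,0.2,0,0,0,0,0,0,0.8,0,0,0,0,0,0,1.6,0,0,0,0,0,0,2.6,0,0,0,0,0,0,3.8,0,0,0,0]}}

```text
time: 14.2
ee_pos: [0.6463, -0.1328, 0.1724]
tcp_rot: [-179.5, 0.2, -2.6]
wrist_force: [0.0, 0.5, -1.1]
opening: 0.0
```

>>> {"api": "apply_moves", "payload": {"targets": [-1,0,0.3,0,0,0,0,-2.2,0,0.3,0,0,0,0,-3.5,0,0.3,0,0,0,0,-4.8,0,0.3,0,0,0,0,-6,0,0.3,0,0,0,0]}}

```text
time: 14.7
ee_pos: [0.4652, -0.1327, 0.1813]
tcp_rot: [-179.5, 0.0, -2.6]
wrist_force: [0.9, 0.2, 1.0]
opening: -0.0
```

>>> {"api": "apply_moves", "payload": {"targets": [-0.5,-1,0,0,0,0,0,-1,-2,0,0,0,0,0,-1,-3,0,0,0,0,0,-1,-3.5,0,0,0,0,0,-1,-3.5,0,0,0,0,0]}}

```text
time: 15.2
ee_pos: [0.4368, -0.2391, 0.1813]
tcp_rot: [-179.5, 0.0, -2.7]
wrist_force: [0.0, 0.8, -0.0]
opening: -0.0001
```

```bash
python3 - <<'E'
from h import *
for n,(x,y,w,h) in dict(side=(240,195,110,82),top=(290,150,160,120)).items():
  c=camera(n);im=c['img'][:,:,::-1]
  f=7 if n=='side' else 5
  cv2.imwrite(f'pics/{n}13.png',cv2.resize(im[y:y+h,x:x+w],None,fx=f,fy=f,interpolation=cv2.INTER_CUBIC))
o=bot.get_obs(); print(o['time'],o['ee_pos'],o['wrist_force'])
E
```

```text
15.3 [ 0.4370138  -0.23753715  0.18140494] [-0.35648556  0.82375099 -0.32301749]
```

View pics/side13.png

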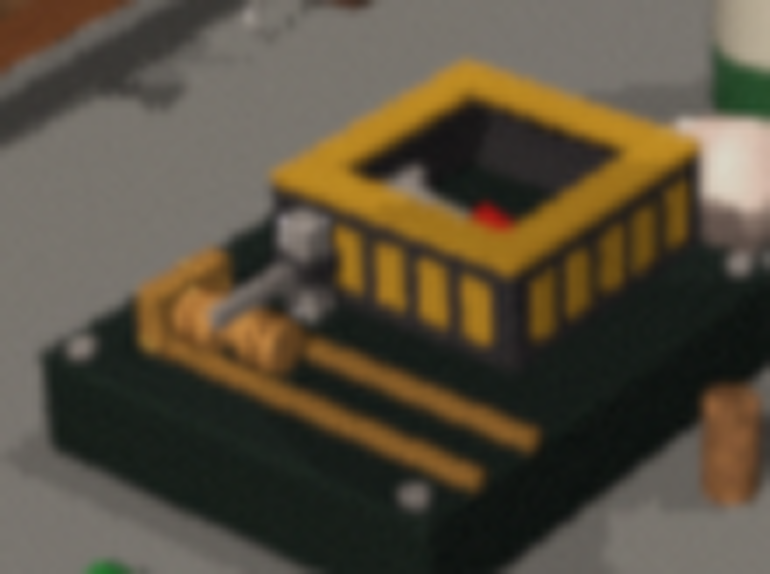

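View pics/top13.png

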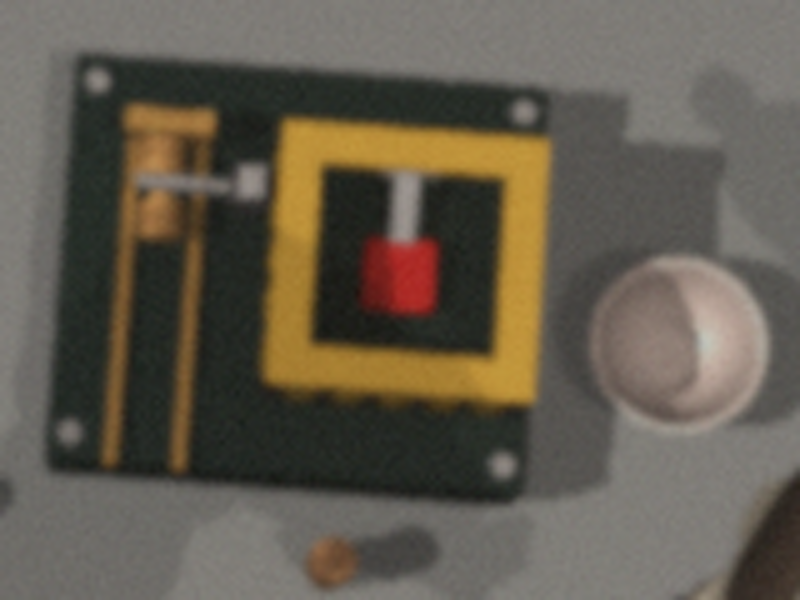

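The lever stays down: the pad sits low at side-crop (490,215), the bar is in the groove at (215,320), and the cork is against the stop. The spare cork and bowl are where they were, and the hand is clear.

```bash
python3 -c "
from workcell import bot
print(bot.job_done())"
```

```text
the job is handed in; nothing more can be done
None
```

The cork is home against the end stop, the clamp lever is pressed fully down and staying there, and the job is handed in. It took about 15 s of the 40 s allowed.

- **Cork:** I pushed it along the trough with the shut fingertips until the stop resisted with 7.6 N at x = 0.652 m; I had predicted 0.651 m. Then I backed off along the trough before lifting.
- **Lever:** I went through the middle of the window and pressed the pad to a hard stop at z = 0.0615 m with about 18 N. I then withdrew straight up and moved the hand clear.
- **Last pictures:** The clamp bar sits in the cork's groove and the pad has stayed down. The spare cork and bowl show no movement. The other bystanders were outside my last close-ups, but the path did not go near them. No readings suggested contact with the guard.

Some readings did not agree:
- **Jig position:** the two cameras placed the jig about 4 mm apart in x.
- **Cork position:** a pixel reading of the cork's near end was 1.8 mm past what is physically possible, so I relied on the contact force instead.
- **Lever force:** the wrist force sensor showed nothing of the 2–3 N expected while the lever was travelling, only at its limit. The pictures confirmed that the lever and bar moved.
- **Arm:** joint 6 briefly sat at its 180° end on the approach, which pulled the hand about 7 mm off in y. I turned it back before pushing.

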